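Find the warped drawer front by rocking it on the surface plate

ROBOT

A 6-joint arm with a two-finger parallel gripper is mounted at the origin on a cart in front of the work surface, level with it; the furniture and walls round the work are solid. World frame = base frame: x ahead of the robot, y to its left, z up, the work surface at z = 0. Lengths are in mm, angles in rad, forces in N, time in s.
With the tool pointing down it reaches from about 350 to 775 mm from the base axis. Payload 7.3 kg.
Tool frame: the origin (TCP) lies at the very end of the fingers, on their centre line; the grasp point (between the pads) lies 19 mm behind it; z points along the fingers, x is the direction in which the jaws open and shut, and the axes are right-handed (so a half turn about z gives the same grasp; the last joint's range is limited). The gripper opens to 92 mm and grips with 3 to 60 N. Pads are 19 mm wide; open, the fingers measure 130 mm over their backs; the gripper's body (75 mm by 190 mm) begins 47 mm behind the grasp point.
Start: joints at [-1.349, 0.342, 1.524, -0, 1.275, -0.146], TCP at [188.795, -489.903, 190.441] pointing down, gripper open.
Joint ranges: [-2.53, 2.53], [-0.77, 2.02], [0.04, 2.7], [-1, 4.14], [0.28, 2.66], [-3.11, 3.11]. Speed limits (rad/s): [2.57, 2.57, 3.14, 3.14, 3.14, 3.14].

INTERFACE

Orientations are given as [roll, pitch, yaw] about the fixed x, y, z axes, in that order (R = Rz(yaw) Ry(pitch) Rx(roll)).
In Python, from plant import bot, capture, camera_params gives the robot as it stands.
- The arm moves only by the shell command python3 -m jog 'ROWS' [OPENING]. ROWS is a JSON object of lists of equal length, an entry for each row: "xyz": the shift along the world's x, y, z as a fraction of full scale, a list of three; "angular": the turn, a rotation vector about the world's x, y, z as a fraction of full scale, a list of three. In form: {"xyz": [[x, y, z], ...], "angular": [[wx, wy, wz], ...]}. A call has 1 to 10 rows; each row shifts and turns the pose as measured when the row begins; what a row does not reach is not made up. Full scale, the value 1, is 2 cm for a shift and 6 degrees for a turn. A row lasts 1/10 s, in which the tool goes at most 50 mm and 8.59 degrees, less where a joint would pass 70% of its speed; a pose out of reach is approached as far as the arm can. A call with a number of a shift or a turn outside -1 to 1 is refused whole. A call with a gripper value outside its range is refused whole. OPENING is the closure, from -1 (fully open) to 1 (shut), set as the call begins (- or left out, the last holds). The fingers move at their own pace and stop on an object; the grip force is fixed at half the most. Time passes only in rows, so rows that do not move let the fingers close. It gives the time, the measured TCP pose, the force and the opening at its end, in the units of the state.
- bot.get_obs(): the state, without advancing time (a new reading comes with each control period).
- capture(name): name is "side" or "top"; returns the picture (420x560x3 uint8, red, green, blue); there is no depth.
- camera_params(name): a dict with "fx", "fy", "cx", "cy" (pixels), "rvec" (rotation vector, rad) and "tvec" (3), from world to camera coordinates, as OpenCV has them. Camera axes: x right, y down, z forward; pixel columns grow to the right and rows downward; lengths in mm; the calibration is good to about 2 mm. A picture is of the moment at which its call begins. camera_params takes no time and is no camera call.
- bot.close_job(): hands the job in, once; it reports no verdict.
The state is a dict: "time": time; "joint_positions": joint angles; "dq": joint speeds; "tau": joint torques, N m; "tool_pos": TCP position; "tcp_rot": TCP orientation; "contact_force": force on the tool from outside, world axes, zero at the start; "moment": the same for the moment, N m; "grip_width": finger opening in mm.
Only numpy, scipy, OpenCV 4.12 (cv2) and the standard library are available. Lean on these libraries where they do the work, as an engineer would, in place of code of your own. Each camera call takes 0.05 s, during which the arm holds its last target.

TASK

One of the three drawer fronts on the granite plate has a bowed back. Find it by feel: press lightly and slowly (40 newtons is far too much) on the end nearest the robot of one front after another, until you have felt both a sound one, which does not move, and the one that rocks. After that, tip the rocking one fully down on its near end and then on its far end, holding each down for about half a second, to confirm it. Then lift it by its pull and set it gently down flat, pull up, in the middle of the blue-lined tray, leaving the sound fronts and everything else where they are.

Things in the scene. Friction and masses are not known exactly. Their poses are not given: they have to be found in the camera images.
- plate: dark granite surface plate on feet, fixed, 240 (x) by 280 (y), its flat top 45 mm above its origin; origin at the centre of its underside on the cabinet top; z up. The three fronts lie on it side by side
- tray: shallow grey reject tray with a blue felt floor, fixed, outside 200 (x) by 110 (y), inside 192 by 102, rim 24 mm and felt floor 6 mm above its origin, grip lips at both ends; origin at the centre of its underside; x along its length
- front_a_mid (a point): one of three drawer fronts that look alike, lying face up: wooden board 150 long (its x), 60 wide (y), 16 thick, 0.11 to 0.23 kg, a dark steel pull upright on the middle of its face, 14 thick along x, 40 along y, 30 high. This point: on the pull's axis, 22 mm above the board's back (6 above its face, 24 below the pull's top). x points away from the robot within 0.4 rad; z up
- front_a_near (a point): pressing point on the upper face of front_a, 62 mm from its middle, 13 mm in from the end nearest the robot; level with the face, 16 mm above the back
- front_a_far (a point): the same at the end of front_a farthest from the robot
- front_b_mid (a point): the same point of another front. Exactly one of the three (a, b or c, not told) is warped: its back is flat only over the middle 40 mm of its length and stands 5.5 mm clear of the plate at both ends. It lies level like the others, tips end-down by about 0.10 rad under 0.5 to 1.5 N on an end, and falls back when let go; a sound front does not move
- front_b_near (a point): pressing point on the upper face of front_b, 62 mm from its middle, 13 mm in from the end nearest the robot; level with the face, 16 mm above the back
- front_b_far (a point): the same at the end of front_b farthest from the robot
- front_c_mid (a point): the same point of the third front, outwardly the same as front_a (see there for sizes)
- front_c_near (a point): pressing point on the upper face of front_c, 62 mm from its middle, 13 mm in from the end nearest the robot; level with the face, 16 mm above the back
- front_c_far (a point): the same at the end of front_c farthest from the robot
- tape: bystander, to be left alone: black tape measure 71x87x36, behind the tray; origin at the centre of its underside
- sander: bystander, to be left alone: brown cork sanding block 64x107x31, in front of the tray; origin at the centre of its underside
- square: bystander, to be left alone: try square with dark wooden stock, 224x105x16, behind the plate; origin at the centre of its underside

How it is judged:
By the outcome, as a careful person would: the job done as asked, in the order asked, and still so for the second after the job is handed in, with the robot touching nothing.
It also fails if it takes over 64 s, if anything falls off the work surface, if the arm or the gripper's body presses on something with over 40 N, if the wrist force passes 120 N, or if a joint passes its speed limit or range.

## Working session

There is one attempt and no reset: what is moved stays moved. The work goes in short steps, Python scripts to look and compute and a shell command to move; the robot and the scene stay as the last step left them, time stands still between calls to the robot, and variables do not carry over. Pictures are saved under pics/ and viewed, and the job is handed in when it is done.

```bash
ls; mkdir -p pics
python3 - <<'E'
from plant import bot,capture,camera_params
import cv2
for n in("top","side"):
    im=capture(n); cv2.imwrite(f"pics/{n}0.png",im[:,:,::-1]); print(camera_params(n))
print(bot.get_obs())
E
```

```text
pics
{'fx': 393.59870326884806, 'fy': 393.59870326884806, 'cx': 278.7279111069941, 'cy': 211.64437983173363, 'rvec': array([ 2.16895746, -2.18535503,  0.05091494]), 'tvec': array([  -9.73201164,  564.08922286, 1094.06549992])}
{'fx': 423.01276832427305, 'fy': 423.01276832427305, 'cx': 277.8640707084474, 'cy': 210.81239115245225, 'rvec': array([ 0.57221152, -2.57372238,  1.33774824]), 'tvec': array([504.5800593 , 215.91135568, 813.28168386])}
{'time': 0.1, 'joint_positions': array([-1.34901977e+00,  3.42657423e-01,  1.52486880e+00,  1.38377649e-05,
        1.27537272e+00, -1.45997021e-01]), 'dq': array([-0.00098123, -0.00265144, -0.00095342,  0.00058111, -0.00208837,
       -0.00236896]), 'tau': array([ 1.72568019e-03, -4.32004523e+01, -2.44694442e+01,  7.19467155e-02,
        5.26424136e-02, -4.08889980e-05]), 'tool_pos': array([ 188.70083256, -489.51192375,  189.83059711]), 'tcp_rot': array([-3.14138952e+00,  1.29047288e-03, -1.20302665e+00]), 'contact_force': array([ 0.02175681,  0.23724755, -0.37128589]), 'moment': array([-0.02560649, -0.00087466, -0.00230659]), 'grip_width': 91.8101857219087}
```

View pics/top0.png

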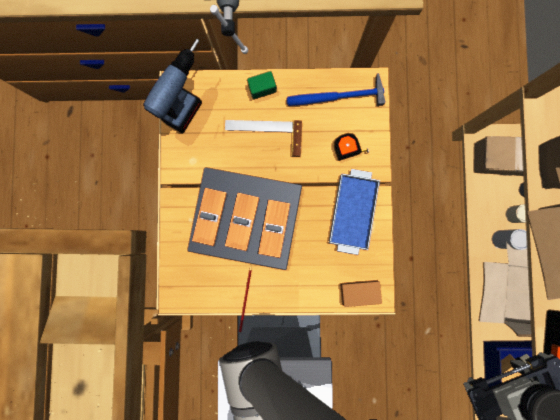

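View pics/side0.png

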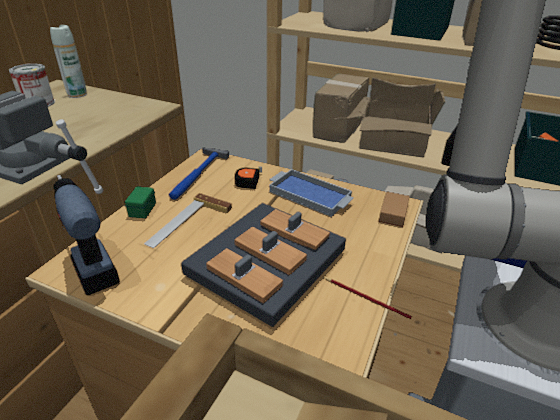

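The top view has the three fronts at about (208,217), (241,221) and (276,228), the tray at (355,212), and the right side of the work surface is clear. The side view shows the pulls upright. Next I measure positions.

```bash
cat > h.py <<'E'
from plant import bot,capture,camera_params
import cv2, numpy as np
def cast(n,uv,z):
    p=camera_params(n);R,_=cv2.Rodrigues(p['rvec']);c=-R.T@p['tvec']
    uv=np.atleast_2d(uv).astype(float)
    d=np.c_[(uv[:,0]-p['cx'])/p['fx'],(uv[:,1]-p['cy'])/p['fy'],np.ones(len(uv))]@R
    return c+d*((z-c[2])/d[:,2])[:,None]
def proj(n,P):
    p=camera_params(n);K=np.array([[p['fx'],0,p['cx']],[0,p['fy'],p['cy']],[0,0,1]])
    return cv2.projectPoints(np.atleast_2d(P).astype(float),p['rvec'],p['tvec'],K,None)[0][:,0]
def rectw(n,mask,z):
    cs,_=cv2.findContours(mask,cv2.RETR_EXTERNAL,cv2.CHAIN_APPROX_NONE)
    out=[]
    for c in cs:
        if cv2.contourArea(c)<200: continue
        w=cast(n,c[:,0,:],z)[:,:2].astype(np.float32)
        out.append(cv2.minAreaRect(w))
    return out
def st():
    o=bot.get_obs();print('t',round(o['time'],2),'p',o['tool_pos'].round(1),'r',o['tcp_rot'].round(3),'F',o['contact_force'].round(2),'M',o['moment'].round(2),'w',round(o['grip_width'],1))
E
python3 - <<'E'
from h import *
im=cv2.imread('pics/top0.png');h=cv2.cvtColor(im,cv2.COLOR_BGR2HSV)
def roi(m,x0,x1,y0,y1):
    o=np.zeros_like(m);o[y0:y1,x0:x1]=m[y0:y1,x0:x1];return o
wood=cv2.inRange(h,(5,100,90),(25,255,255))
dark=cv2.inRange(h,(0,0,0),(179,110,110))
blue=cv2.inRange(h,(100,90,60),(130,255,255))
# plate region: fill dark contour
cs,_=cv2.findContours(roi(dark,180,310,160,275),cv2.RETR_EXTERNAL,cv2.CHAIN_APPROX_NONE)
c=max(cs,key=cv2.contourArea)
pm=np.zeros_like(dark);cv2.drawContours(pm,[c],-1,255,-1)
print('plate',cv2.minAreaRect(cast('top',c[:,0],45)[:,:2].astype(np.float32)))
m=cv2.morphologyEx(wood&cv2.erode(pm,np.ones((3,3))),cv2.MORPH_OPEN,np.ones((3,3)))
m=cv2.morphologyEx(m,cv2.MORPH_CLOSE,np.ones((13,5)))
cv2.imwrite('pics/m0.png',m)
for r in rectw('top',m,61): print('front',r)
print('blue',rectw('top',roi(blue,320,390,165,260),15), rectw('top',roi(cv2.inRange(h,(90,30,40),(130,255,255)),320,390,165,260),24))
# steel pulls
z=cv2.resize(im[160:280,180:400],None,fx=3.5,fy=3.5,interpolation=cv2.INTER_CUBIC);cv2.imwrite('pics/z0.png',z)
E
```

```text
plate ((556.7523193359375, 137.5750732421875), (161.4169464111328, 237.6825714111328), 79.76050567626953)
front ((549.6024169921875, 175.61935424804688), (62.61606979370117, 150.8690948486328), 76.6516342163086)
blue [((563.2528686523438, -226.57427978515625), (99.34662628173828, 190.8866424560547), 79.4230728149414)] [((562.3033447265625, -224.808349609375), (103.03173828125, 194.4309539794922), 79.21720886230469)]
```

View pics/z0.png

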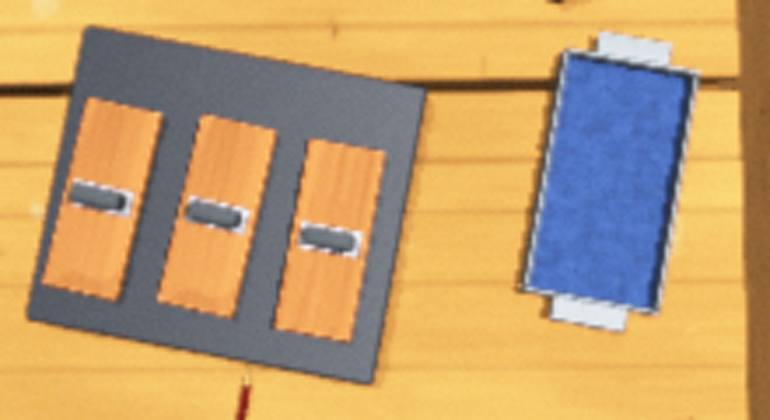

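The crop shows all three boards separated by dark granite, so I can segment each wood component by itself.

```bash
python3 - <<'E'
from h import *
im=cv2.imread('pics/top0.png');h=cv2.cvtColor(im,cv2.COLOR_BGR2HSV)
poly=np.array([[206,174],[297,188],[285,264],[192,249]])
pm=np.zeros(im.shape[:2],np.uint8);cv2.fillPoly(pm,[poly],255)
m=cv2.inRange(h,(3,90,90),(25,255,255))&pm
m=cv2.morphologyEx(m,cv2.MORPH_CLOSE,np.ones((15,3)))
cs,_=cv2.findContours(m,cv2.RETR_EXTERNAL,cv2.CHAIN_APPROX_NONE)
for c in sorted(cs,key=lambda c:c[0,0,0]):
    if cv2.contourArea(c)<200: continue
    w=cast('top',c[:,0]+0.0,61)[:,:2].astype(np.float32)
    (cx,cy),s,a=cv2.minAreaRect(w)
    th=np.radians(a if s[0]>s[1] else a-90)
    if th<-1:th+=np.pi
    d=np.array([np.cos(th),np.sin(th)]);mid=np.array([cx,cy])
    print('mid',mid.round(1),'size',np.round(s,1),'yaw',th.round(3),'near',(mid-62*d).round(1),'far',(mid+62*d).round(1))
    # check on the side view
    print(proj('side',[[cx,cy,61],[*(mid-62*d),61],[*(mid+62*d),61],[cx,cy,91]]).round(0).tolist())
E
python3 - <<'E'
import sys;sys.path.insert(0,'.')
from h import *
im=cv2.imread('pics/side0.png');z=cv2.resize(im[200:320,180:350],None,fx=4,fy=4);cv2.imwrite('pics/zs0.png',z)
E
```

```text
mid [549.8 175.6] size [ 62.9 151.4] yaw -0.237 near [489.5 190.1] far [610.  161.1]
[[244.0, 272.0], [268.0, 286.0], [221.0, 258.0], [243.0, 260.0]]
mid [535.8  86.1] size [ 62.3 150.6] yaw -0.236 near [475.6 100.7] far [596.1  71.6]
[[270.0, 247.0], [293.0, 259.0], [248.0, 235.0], [270.0, 236.0]]
mid [516.4  -1.1] size [ 61.8 151. ] yaw -0.191 near [455.6  10.6] far [577.3 -12.9]
[[294.0, 227.0], [318.0, 237.0], [272.0, 217.0], [295.0, 216.0]]
```

View pics/zs0.png

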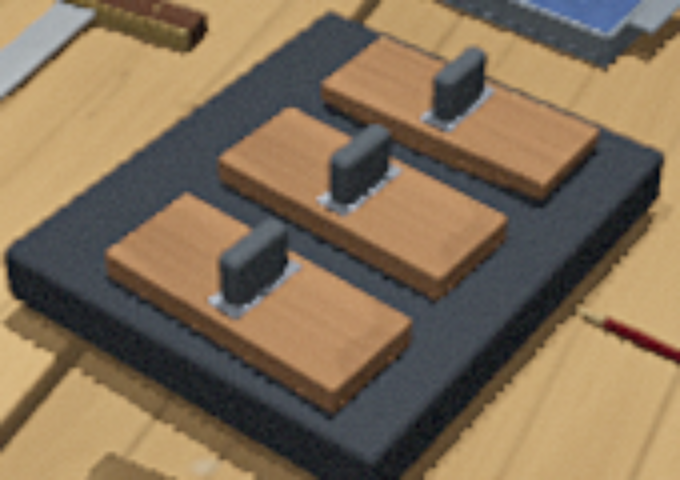

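```bash
python3 -m jog '{"xyz":[[0.44,0.83,0],[0.44,0.83,0],[0.44,0.83,0],[0.44,0.83,0],[0.44,0.83,0],[0.44,0.83,0],[0.44,0.83,0],[0.44,0.83,0],[0.44,0.83,0],[0.44,0.83,0]],"angular":[[0,0,-0.2],[0,0,-0.2],[0,0,-0.2],[0,0,-0.2],[0,0,-0.2],[0,0,-0.2],[0,0,-0.2],[0,0,-0.2],[0,0,-0.2],[0,0,-0.2]]}' 1
```

```text
time: 1.1
tool_pos: [277.1, -316.2, 185.7]
tcp_rot: [3.14, 0.01, -1.425]
contact_force: [0.0, 0.1, -0.6]
grip_width: 16.5
```

```bash
python3 -m jog '{"xyz":[[0.46,0.84,0],[0.46,0.84,0],[0.46,0.84,0],[0.46,0.84,0],[0.46,0.84,0],[0.46,0.84,0],[0.46,0.84,0],[0.46,0.84,0],[0.46,0.84,0],[0.46,0.84,0]],"angular":[[0,0,-0.18],[0,0,-0.18],[0,0,-0.18],[0,0,-0.18],[0,0,-0.18],[0,0,-0.18],[0,0,-0.18],[0,0,-0.18],[0,0,-0.18],[0,0,-0.18]]}'
python3 -m jog '{"xyz":[[0.46,0.82,-0.4],[0.46,0.82,-0.4],[0.46,0.82,-0.4],[0.46,0.82,-0.4],[0.46,0.82,-0.4],[0.46,0.82,-0.4],[0.46,0.82,-0.4],[0.46,0.82,-0.4],[0.4,0.6,-0.4],[0,0,0]],"angular":[[0,0,-0.15],[0,0,-0.15],[0,0,-0.15],[0,0,-0.15],[0,0,-0.15],[0,0,-0.15],[0,0,-0.15],[0,0,-0.15],[0,0,0],[0,0,0]]}'
```

```text
time: 2.1
tool_pos: [370.2, -138.9, 183.4]
tcp_rot: [3.136, 0.014, -1.622]
contact_force: [-0.1, -0.1, -0.2]
grip_width: 0.5
time: 3.1
tool_pos: [453.1, 12.9, 106.5]
tcp_rot: [3.131, 0.014, -1.751]
contact_force: [0.2, 0.9, -0.6]
grip_width: 0.2
```

```bash
python3 -m jog '{"xyz":[[0.12,-0.12,-0.5],[0,0,-0.5],[0,0,-0.4],[0,0,-0.3],[0,0,-0.1],[0,0,0]],"angular":[[-0.15,-0.08,-0.1],[0,0,0],[0,0,0],[0,0,0],[0,0,0],[0,0,0]]}'
```

```text
time: 3.7
tool_pos: [454.2, 9.1, 68.7]
tcp_rot: [3.141, 0.0, -1.761]
contact_force: [-0.9, -0.6, -0.3]
grip_width: 0.2
```

```bash
python3 -m jog '{"xyz":[[0.05,0.05,-0.06],[0,0,-0.06],[0,0,-0.06],[0,0,-0.06],[0,0,-0.06]],"angular":[[0,0,0],[0,0,0],[0,0,0],[0,0,0],[0,0,0]]}'
python3 -m jog '{"xyz":[[0,0,-0.05],[0,0,-0.05]],"angular":[[0,0,0],[0,0,0]]}'
```

```text
time: 4.2
tool_pos: [456.2, 9.8, 63.3]
tcp_rot: [-3.14, 0.0, -1.762]
contact_force: [-0.3, -0.3, 0.7]
grip_width: 0.1
time: 4.4
tool_pos: [456.2, 9.9, 61.2]
tcp_rot: [-3.14, 0.0, -1.762]
contact_force: [-0.6, -0.0, 0.1]
grip_width: 0.7
```

```bash
python3 -m jog '{"xyz":[[0,0,-0.05]],"angular":[[0,0,0]]}';python3 -c "from h import*;st()"
```

```text
time: 4.5
tool_pos: [456.2, 9.9, 60.1]
tcp_rot: [-3.14, 0.0, -1.762]
contact_force: [-0.4, 0.2, -0.3]
grip_width: 0.6
t 4.5 p [456.2   9.9  60.1] r [-3.14   0.    -1.762] F [-0.44  0.21 -0.35] M [ 0.04  0.07 -0.02] w 0.6
```

```bash
python3 -m jog '{"xyz":[[0,0,-0.04]],"angular":[[0,0,0]]}';python3 -m jog '{"xyz":[[0,0,0]],"angular":[[0,0,0]]}'
```

```text
time: 4.6
tool_pos: [456.1, 9.9, 59.2]
tcp_rot: [-3.14, 0.0, -1.762]
contact_force: [-0.7, -1.1, -0.1]
grip_width: 0.5
time: 4.7
tool_pos: [456.1, 9.9, 59.0]
tcp_rot: [-3.14, 0.0, -1.762]
contact_force: [0.4, 0.0, 0.1]
grip_width: 0.7
```

Run:
```python
from h import *
im=capture('side')[:,:,::-1]
cv2.imwrite('pics/s1.png',cv2.resize(im[170:300,220:400],None,fx=4,fy=4))
```

```text
(no output)
```

View pics/s1.png

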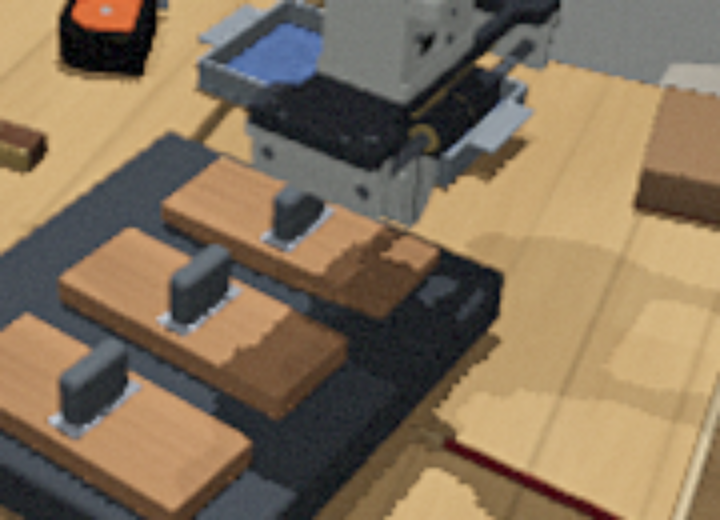

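Run:
```python
from h import *
P=np.array([[456.1,9.9,59],[456.1,9.9,125],[456,-20,61]])
print(proj('side',P).round(1), (proj('side',P)-[220,170])*4)
im=capture('top')[:,:,::-1]
cv2.imwrite('pics/t1.png',cv2.resize(im[150:320,180:380],None,fx=3.5,fy=3.5)); print(proj('top',P))
cv2.imwrite('pics/s1f.png',capture('side')[:,:,::-1])
```

```text
[[317.6 237.6]
 [319.7 213. ]
 [322.4 229.3]] [[390.40138666 270.30929294]
 [398.92908008 171.97962275]
 [409.40216047 237.2209595 ]]
[[269.8773628  250.46435842]
 [268.75379566 251.27375725]
 [280.90340451 250.45587212]]
```

View pics/t1.png

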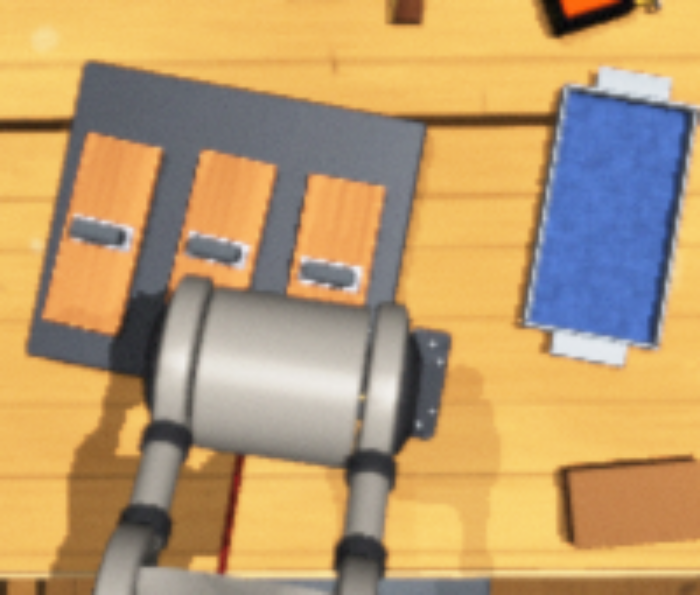

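View pics/s1f.png

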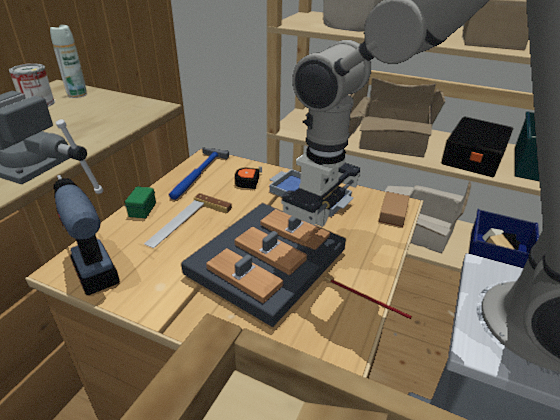

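Run:
```python
import cv2
im=cv2.imread('pics/s1f.png')[150:255,260:380]
cv2.imwrite('pics/s1z.png',cv2.resize(im,None,fx=5.5,fy=5.5,interpolation=cv2.INTER_NEAREST))
```

```text
(no output)
```

View pics/s1z.png

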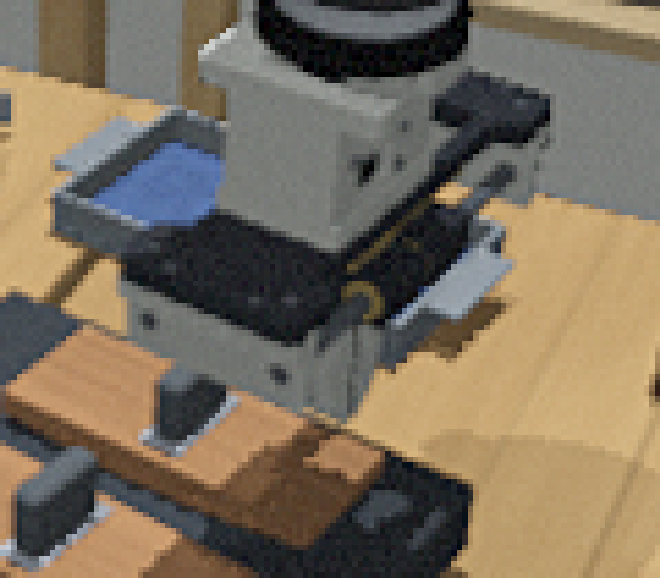

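Run:
```python
from h import *
o=bot.get_obs();st()
from scipy.spatial.transform import Rotation as Ro
R=Ro.from_euler('xyz',o['tcp_rot']).as_matrix();t=o['tool_pos']
im=cv2.imread('pics/s1f.png')[150:255,260:380]
im=cv2.resize(im,None,fx=5.5,fy=5.5)
def box(hx,hy,z0,z1,col):
    c=np.array([[sx*hx,sy*hy,z] for z in(z0,z1) for sx,sy in((-1,-1),(1,-1),(1,1),(-1,1))])
    p=((proj('side',c@R.T+t)-[260,150])*5.5).astype(int)
    for k in (0,4): cv2.polylines(im,[p[k:k+4].reshape(-1,1,2)],True,col,1)
    for k in range(4): cv2.line(im,p[k].tolist(),p[k+4].tolist(),col,1)
box(95,37.5,-66,-100,(0,0,255)); box(19,9.5,0,-66,(0,255,0))
cv2.imwrite('pics/s1b.png',im)
```

```text
t 4.85 p [456.2   9.9  59.2] r [-3.14   0.    -1.762] F [ 0.41  0.76 -0.45] M [0.05 0.02 0.07] w 0.5
```

View pics/s1b.png

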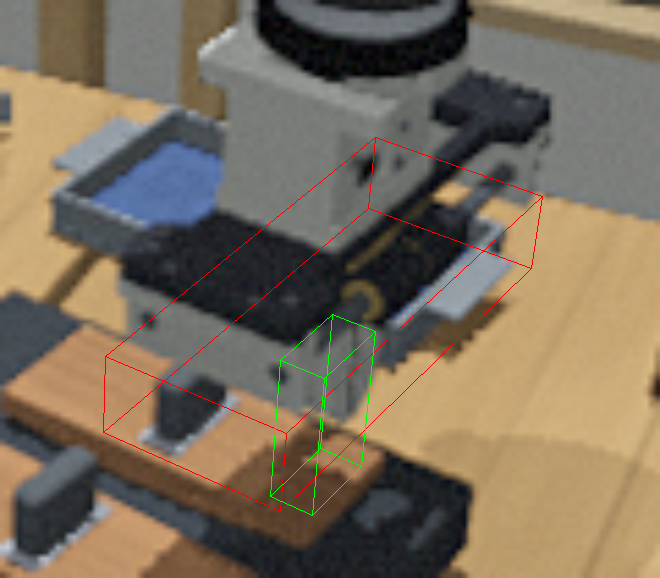

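Run:
```python
from h import *
def PM(n):
    p=camera_params(n);K=np.array([[p['fx'],0,p['cx']],[0,p['fy'],p['cy']],[0,0,1]])
    return K@np.c_[cv2.Rodrigues(p['rvec'])[0],p['tvec']]
a=np.array([[304.3,275.1],[308.6,244.9]]).T;b=np.array([[360,167.3],[345.5,163.6]]).T
X=cv2.triangulatePoints(PM('top'),PM('side'),a,b);X=(X[:3]/X[3]).T;print(X)
for n,q in(('top',a),('side',b)): print(proj(n,X)-q.T)
print(proj('top',[[438,-83,125],[438,-83,190]]))
```

```text
[[403.3457409  -76.18146257 203.74740736]
 [455.8426757  -92.35082324 193.89746802]]
[[-0.04715635 -0.17212561]
 [ 2.07544737  7.18526491]]
[[ 1.70700244e-01  4.35328527e-03]
 [-7.31683008e+00 -8.36067536e-01]]
[[305.43078299 258.22377925]
 [306.71608561 259.61861898]]
```

Run:
```python
from h import *
for z in (125,150,160,170,180): print(z,(proj('side',[[437,110,z]])-[260,150])*5.5)
s=capture('side')[:,:,::-1]
cv2.imwrite('pics/s2z.png',cv2.resize(s[150:255,260:380],None,fx=5.5,fy=5.5,interpolation=cv2.INTER_CUBIC))
old=cv2.imread('pics/s1f.png');print(np.abs(s.astype(int)-old).max())
```

```text
125 [[281.11772398 511.88259496]]
150 [[285.44425377 455.0395328 ]]
160 [[287.21939231 431.71730565]]
170 [[289.02082255 408.0496514 ]]
180 [[290.84913296 384.02883858]]
110
```

View pics/s2z.png

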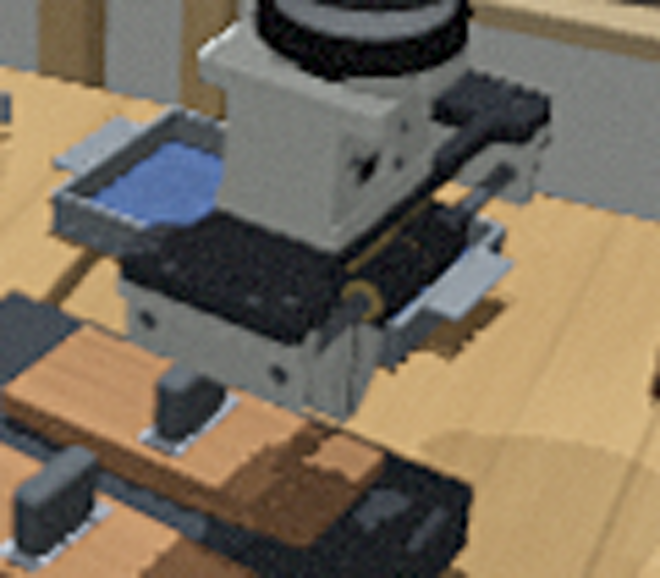

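```bash
python3 -m jog '{"xyz":[[0,0,-0.05],[0,0,-0.05]],"angular":[[0,0,0],[0,0,0]]}'; python3 -c "from h import*
print(np.mean([bot.get_obs()['contact_force'] for _ in range(20)],0));st()"
```

```text
time: 5.1
tool_pos: [456.4, 9.9, 57.3]
tcp_rot: [-3.14, 0.0, -1.762]
contact_force: [-0.2, -0.1, -0.5]
grip_width: 0.1
[-0.23982895 -0.07879564 -0.49616746]
t 5.1 p [456.4   9.9  57.3] r [-3.14   0.    -1.762] F [-0.24 -0.08 -0.5 ] M [ 0.04  0.05 -0.01] w 0.1
```

```bash
python3 -m jog '{"xyz":[[0,0,-0.05],[0,0,-0.05]],"angular":[[0,0,0],[0,0,0]]}'
python3 - <<'E'
from h import *
s=capture('side')[:,:,::-1]
o=cv2.imread('pics/side0.png')
cv2.imwrite('pics/s3z.png',np.hstack([cv2.resize(i[205:260,250:345],None,fx=4.2,fy=4.2,interpolation=cv2.INTER_CUBIC) for i in(o,s)]))
E
```

```text
time: 5.3
tool_pos: [456.3, 9.9, 55.1]
tcp_rot: [-3.14, 0.0, -1.762]
contact_force: [-1.5, 0.6, -0.2]
grip_width: 0.5
```

View pics/s3z.png

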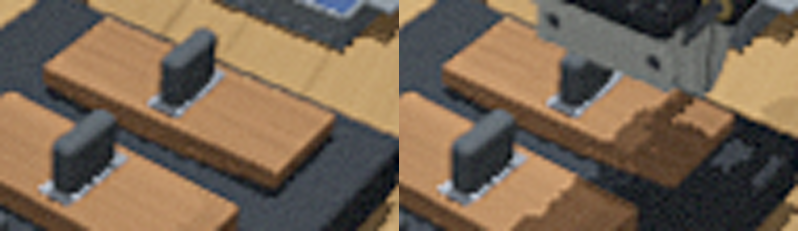

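```bash
python3 -m jog '{"xyz":[[0,0,-0.08],[0,0,-0.08],[0,0,-0.08]],"angular":[[0,0,0],[0,0,0],[0,0,0]]}';python3 - <<'E'
from h import *
s=capture('side')[:,:,::-1]
cv2.imwrite('pics/s4z.png',cv2.resize(s[150:255,260:380],None,fx=5.5,fy=5.5,interpolation=cv2.INTER_CUBIC))
o=bot.get_obs();print(o['joint_positions'].round(3),o['tau'].round(2))
E
```

```text
time: 5.65
tool_pos: [456.3, 9.9, 49.8]
tcp_rot: [-3.14, 0.0, -1.762]
contact_force: [-0.2, -0.3, 0.8]
grip_width: 0.6
[-1.470e-01  3.960e-01  1.897e+00  1.000e-03  8.470e-01  1.614e+00] [ 4.000e-02 -4.006e+01 -1.825e+01  3.000e-02 -9.000e-02  0.000e+00]
```

View pics/s4z.png

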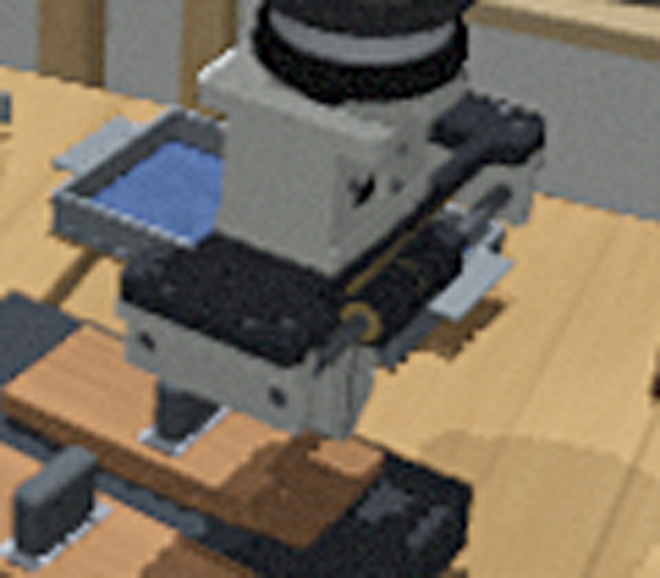

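```bash
python3 -m jog '{"xyz":[[0,0,-0.1],[0,0,-0.1]],"angular":[[0,0,0],[0,0,0]]}';python3 -m jog '{"xyz":[[0,0,-0.1],[0,0,-0.1]],"angular":[[0,0,0],[0,0,0]]}';python3 - <<'E'
from h import *
s=capture('side')[:,:,::-1]
cv2.imwrite('pics/s5z.png',cv2.resize(s[150:255,260:380],None,fx=5.5,fy=5.5,interpolation=cv2.INTER_CUBIC))
E
```

```text
time: 5.9
tool_pos: [456.2, 9.9, 45.4]
tcp_rot: [-3.14, 0.0, -1.762]
contact_force: [-0.5, -0.1, 0.4]
grip_width: 0.7
time: 6.1
tool_pos: [456.2, 9.9, 41.0]
tcp_rot: [-3.14, 0.0, -1.762]
contact_force: [0.8, -0.5, 0.4]
grip_width: 0.3
```

View pics/s5z.png

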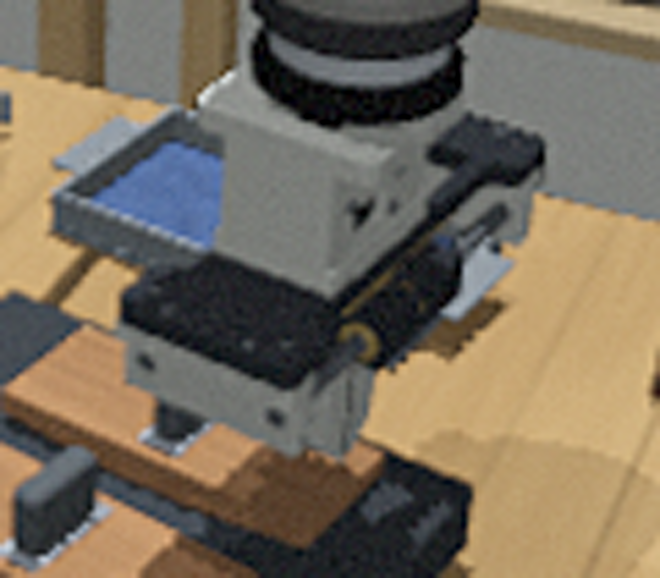

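```bash
python3 -m jog '{"xyz":[[0,0,-0.1],[0,0,-0.1]],"angular":[[0,0,0],[0,0,0]]}';python3 -m jog '{"xyz":[[0,0,-0.1],[0,0,-0.1]],"angular":[[0,0,0],[0,0,0]]}';python3 - <<'E'
from h import *
s=capture('side')[:,:,::-1]
cv2.imwrite('pics/s6z.png',cv2.resize(s[150:255,260:380],None,fx=5.5,fy=5.5,interpolation=cv2.INTER_CUBIC))
E
```

```text
time: 6.35
tool_pos: [456.1, 9.9, 36.5]
tcp_rot: [-3.14, 0.0, -1.762]
contact_force: [-0.7, -0.4, 0.5]
grip_width: 0.3
time: 6.55
tool_pos: [456.1, 9.9, 32.1]
tcp_rot: [-3.14, 0.0, -1.762]
contact_force: [0.1, -0.1, 0.5]
grip_width: 0.8
```

View pics/s6z.png

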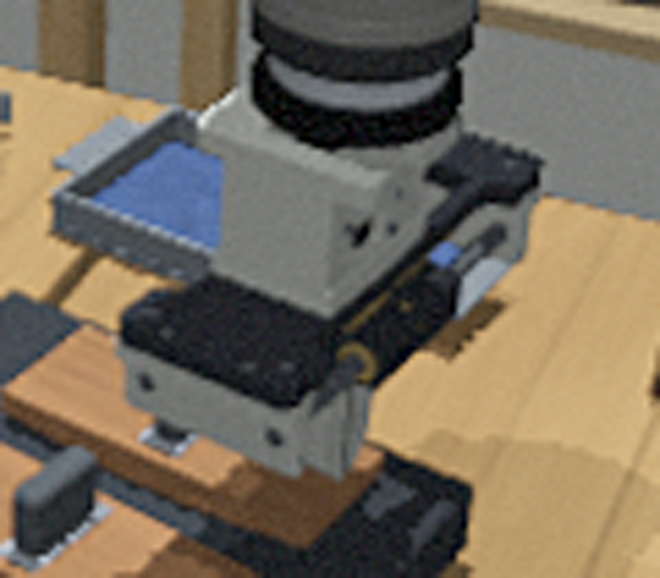

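```bash
python3 -m jog '{"xyz":[[0,0,-0.1],[0,0,-0.05]],"angular":[[0,0,0],[0,0,0]]}';python3 -m jog '{"xyz":[[0,0,-0.05],[0,0,-0.05]],"angular":[[0,0,0],[0,0,0]]}';python3 -m jog '{"xyz":[[0,0,-0.05],[0,0,-0.05]],"angular":[[0,0,0],[0,0,0]]}'
```

```text
time: 6.8
tool_pos: [455.9, 9.9, 28.6]
tcp_rot: [-3.141, 0.0, -1.762]
contact_force: [0.4, 0.2, 0.6]
grip_width: 0.2
time: 7.0
tool_pos: [456.0, 9.9, 26.4]
tcp_rot: [-3.141, 0.0, -1.762]
contact_force: [1.4, -0.0, 0.2]
grip_width: 0.3
time: 7.2
tool_pos: [455.8, 9.9, 24.3]
tcp_rot: [-3.141, 0.0, -1.762]
contact_force: [-1.9, 1.0, 1.6]
grip_width: 0.7
```

Run:
```python
from h import *
s=capture('side')[:,:,::-1]
cv2.imwrite('pics/s7z.png',cv2.resize(s[150:255,260:380],None,fx=5.5,fy=5.5,interpolation=cv2.INTER_CUBIC))
for _ in range(6): st()
```

```text
t 7.25 p [455.7  10.   24.2] r [-3.141  0.    -1.762] F [ 0.17 -0.21  0.91] M [0.07 0.06 0.01] w 0.6
t 7.25 p [455.7  10.   24.2] r [-3.141  0.    -1.762] F [ 0.17 -0.21  0.91] M [0.07 0.06 0.01] w 0.6
t 7.25 p [455.7  10.   24.2] r [-3.141  0.    -1.762] F [ 0.17 -0.21  0.91] M [0.07 0.06 0.01] w 0.6
t 7.25 p [455.7  10.   24.2] r [-3.141  0.    -1.762] F [ 0.17 -0.21  0.91] M [0.07 0.06 0.01] w 0.6
t 7.25 p [455.7  10.   24.2] r [-3.141  0.    -1.762] F [ 0.17 -0.21  0.91] M [0.07 0.06 0.01] w 0.6
t 7.25 p [455.7  10.   24.2] r [-3.141  0.    -1.762] F [ 0.17 -0.21  0.91] M [0.07 0.06 0.01] w 0.6
```

View pics/s7z.png

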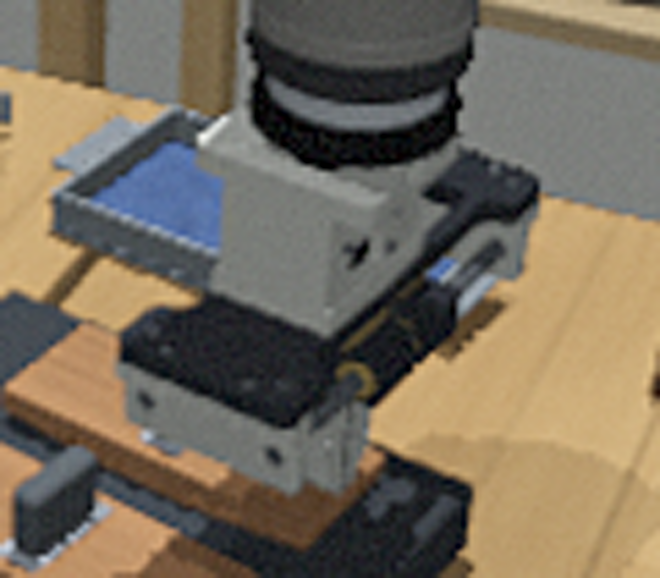

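```bash
for i in 1; do python3 -m jog '{"xyz":[[0,0,-0.05]],"angular":[[0,0,0]]}';done;python3 -m jog '{"xyz":[[0,0,-0.05]],"angular":[[0,0,0]]}';python3 -m jog '{"xyz":[[0,0,-0.05]],"angular":[[0,0,0]]}'
```

```text
time: 7.35
tool_pos: [455.5, 10.0, 23.2]
tcp_rot: [-3.142, 0.0, -1.761]
contact_force: [-1.9, 0.3, 2.4]
grip_width: 0.5
time: 7.45
tool_pos: [455.2, 10.1, 22.1]
tcp_rot: [3.141, 0.0, -1.762]
contact_force: [-2.8, 0.2, 1.0]
grip_width: 0.5
time: 7.55
tool_pos: [455.0, 10.1, 21.2]
tcp_rot: [3.141, 0.0, -1.762]
contact_force: [-2.9, 0.6, 11.2]
grip_width: -0.1
```

Run:
```python
from h import *
s=capture('side')[:,:,::-1]
st()
o=cv2.imread('pics/side0.png');p=cv2.imread('pics/s3z.png')
cv2.imwrite('pics/s8z.png',np.hstack([cv2.resize(i[205:260,250:345],None,fx=4.2,fy=4.2,interpolation=cv2.INTER_CUBIC) for i in(o,s)]))
```

```text
t 7.6 p [455.   10.1  21.3] r [ 3.141  0.    -1.762] F [-3.81  1.48  6.15] M [0.07 0.52 0.02] w 0.0
```

View pics/s8z.png

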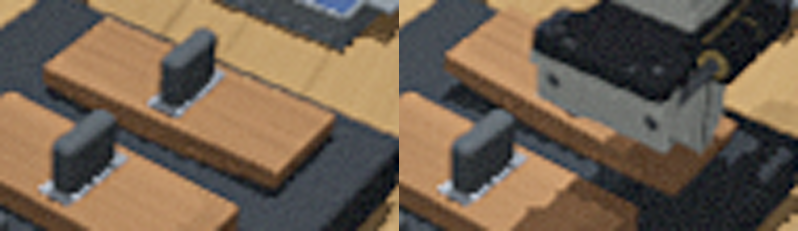

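```bash
python3 -m jog '{"xyz":[[0,0,0.05],[0,0,0.05],[0,0,0.05],[0,0,0.05],[0,0,0.05],[0,0,0.05],[0,0,0.1],[0,0,0.2],[0,0,0.4],[0,0,0.4]],"angular":[[0,0,0],[0,0,0],[0,0,0],[0,0,0],[0,0,0],[0,0,0],[0,0,0],[0,0,0],[0,0,0],[0,0,0]]}'
python3 -m jog '{"xyz":[[0.2,0.5,0],[0.2,0.9,0],[0.2,0.9,0],[0.2,0.9,0],[0.2,0.9,0],[0.04,0.5,-0.2],[0,0,-0.2],[0,0,0]],"angular":[[0,0,-0.1],[0,0,-0.1],[0,0,-0.1],[0,0,-0.1],[0,0,0],[0,0,0],[0,0,0],[0,0,0]]}'
```

```text
time: 8.6
tool_pos: [455.3, 10.0, 50.4]
tcp_rot: [3.141, 0.0, -1.762]
contact_force: [0.2, -0.3, 0.1]
grip_width: 0.2
time: 9.4
tool_pos: [479.3, 104.5, 48.4]
tcp_rot: [-3.134, 0.001, -1.806]
contact_force: [-0.0, 0.2, -0.9]
grip_width: 0.4
```

```bash
python3 -m jog '{"xyz":[[-0.18,-0.18,-0.3],[0,0,-0.3],[0,0,-0.2],[0,0,-0.1],[0,0,-0.05]],"angular":[[0,0,0],[0,0,0],[0,0,0],[0,0,0],[0,0,0]]}'
python3 -m jog '{"xyz":[[0,0,-0.05],[0,0,-0.05]],"angular":[[0,0,0],[0,0,0]]}'
```

```text
time: 9.9
tool_pos: [474.5, 98.0, 27.4]
tcp_rot: [-3.136, 0.001, -1.809]
contact_force: [0.8, -0.2, -0.1]
grip_width: 0.3
time: 10.1
tool_pos: [474.6, 97.9, 25.2]
tcp_rot: [-3.136, 0.001, -1.809]
contact_force: [0.1, 0.4, -0.4]
grip_width: 0.2
```

```bash
python3 -m jog '{"xyz":[[0,0,-0.04]],"angular":[[0,0,0]]}';python3 -m jog '{"xyz":[[0,0,-0.04]],"angular":[[0,0,0]]}'
```

```text
time: 10.2
tool_pos: [474.7, 97.9, 24.9]
tcp_rot: [-3.135, 0.0, -1.809]
contact_force: [-3.2, -1.3, 13.0]
grip_width: 0.5
time: 10.3
tool_pos: [474.7, 97.9, 24.9]
tcp_rot: [-3.135, 0.0, -1.809]
contact_force: [-3.8, -0.5, 11.0]
grip_width: 0.4
```

```bash
python3 -m jog '{"xyz":[[0,0,0.05],[0,0,0.1],[0,0,0.3],[0,0,0.4],[0,0,0.3],[-0.1,-0.6,0],[-0.25,-0.9,0],[-0.25,-0.9,0],[-0.25,-0.9,0],[-0.15,-0.7,0]],"angular":[[0,0,0],[0,0,0],[0,0,0],[0,0,0],[0,0,0],[-0.05,0,0.1],[0,0,0.1],[0,0,0.1],[0,0,0.1],[0,0,0.1]]}'
python3 -m jog '{"xyz":[[0,-0.2,0],[0,0,0]],"angular":[[0,0,0],[0,0,0]]}'
python3 -c "from h import*;im=capture('top')[:,:,::-1];cv2.imwrite('pics/t2.png',im);st()"
```

```text
time: 11.3
tool_pos: [454.4, 14.4, 51.2]
tcp_rot: [-3.13, -0.006, -1.748]
contact_force: [0.4, 0.3, 0.5]
grip_width: 0.9
time: 11.5
tool_pos: [453.8, 7.9, 51.4]
tcp_rot: [-3.13, -0.006, -1.751]
contact_force: [-0.2, 0.6, 0.3]
grip_width: 0.2
t 11.55 p [453.7   8.3  51.3] r [-3.131 -0.006 -1.75 ] F [ 0.03 -0.28 -1.03] M [ 0.03 -0.03 -0.  ] w 0.4
```

```bash
python3 -m jog '{"xyz":[[0.08,0.1,-0.3],[0,0,-0.4],[0,0,-0.3],[0,0,-0.1],[0,0,-0.05],[0,0,-0.05],[0,0,-0.05]],"angular":[[0.07,0.09,-0.05],[0,0,0],[0,0,0],[0,0,0],[0,0,0],[0,0,0],[0,0,0]]}'
python3 -m jog '{"xyz":[[0,0,-0.05],[0,0,-0.05],[0,0,-0.05],[0,0,-0.05]],"angular":[[0,0,0],[0,0,0],[0,0,0],[0,0,0]]}'
```

```text
time: 12.25
tool_pos: [455.0, 12.6, 23.4]
tcp_rot: [3.139, -0.0, -1.753]
contact_force: [-1.8, 1.0, 1.9]
grip_width: 0.0
time: 12.65
tool_pos: [454.6, 12.6, 20.9]
tcp_rot: [3.139, -0.0, -1.753]
contact_force: [-6.5, -0.1, 18.2]
grip_width: 0.8
```

```bash
python3 -m jog '{"xyz":[[0,0,-0.02],[0,0,-0.02],[0,0,-0.02]],"angular":[[0,0,0],[0,0,0],[0,0,0]]}'
python3 -m jog '{"xyz":[[0,0,-0.02],[0,0,-0.02],[0,0,-0.02]],"angular":[[0,0,0],[0,0,0],[0,0,0]]}'
```

```text
time: 12.95
tool_pos: [454.6, 12.6, 21.2]
tcp_rot: [3.14, -0.0, -1.753]
contact_force: [-3.1, -0.7, 6.5]
grip_width: 0.3
time: 13.25
tool_pos: [454.7, 12.6, 21.1]
tcp_rot: [3.141, -0.0, -1.753]
contact_force: [-3.9, 0.4, 8.4]
grip_width: 0.5
```

```bash
python3 -m jog '{"xyz":[[0,0,0.05],[0,0,0.05],[0,0,0.05],[0,0,0.05],[0,0,0.05],[0,0,0.1],[0,0,0.4],[0,0,0.7],[0,0,0.8],[0,0,0.7]],"angular":[[0,0,0],[0,0,0],[0,0,0],[0,0,0],[0,0,0],[0,0,0],[0,0,0],[0,0,0],[0,0,0],[0,0,0]]}'
python3 -m jog '{"xyz":[[0.6,-0.15,0.1],[0.9,-0.2,0],[0.9,-0.2,0],[0.9,-0.2,0],[0.9,-0.2,0],[0.9,-0.2,0],[0.7,-0.1,0],[0.3,0,-0.4],[0,0,-0.4],[0,0,0]],"angular":[[0,0,0],[0,0,0],[0,0,0],[0,0,0],[0,0,0],[0,0,0],[0,0,0],[0,0,0],[0,0,0],[0,0,0]]}'
```

```text
time: 14.25
tool_pos: [454.2, 12.6, 81.7]
tcp_rot: [3.139, -0.0, -1.753]
contact_force: [-0.5, -0.4, -0.2]
grip_width: 0.6
time: 15.25
tool_pos: [580.8, -13.0, 73.8]
tcp_rot: [-3.138, 0.0, -1.752]
contact_force: [0.2, 0.1, 0.5]
grip_width: 0.8
```

```bash
python3 -m jog '{"xyz":[[-0.1,0,-0.4],[0,0,-0.6],[0,0,-0.6],[0,0,-0.4],[0,0,-0.15],[0,0,-0.05],[0,0,-0.05],[0,0,-0.05]],"angular":[[0,0,0],[0,0,0],[0,0,0],[0,0,0],[0,0,0],[0,0,0],[0,0,0],[0,0,0]]}'
```

```text
time: 16.05
tool_pos: [576.3, -12.4, 23.6]
tcp_rot: [-3.141, -0.0, -1.752]
contact_force: [0.6, 0.0, 0.8]
grip_width: 0.4
```

```bash
python3 -m jog '{"xyz":[[0,0,-0.05],[0,0,-0.05],[0,0,-0.05]],"angular":[[0,0,0],[0,0,0],[0,0,0]]}'
```

```text
time: 16.35
tool_pos: [577.2, -12.6, 21.7]
tcp_rot: [-3.138, -0.0, -1.752]
contact_force: [-1.6, -0.8, 7.8]
grip_width: 0.3
```

```bash
python3 -m jog '{"xyz":[[0,0,-0.04],[0,0,-0.02],[0,0,-0.02]],"angular":[[0,0,0],[0,0,0],[0,0,0]]}'
python3 -c "from h import*;s=capture('side')[:,:,::-1];cv2.imwrite('pics/s9.png',cv2.resize(s[180:280,220:360],None,fx=5,fy=5))"
python3 -m jog '{"xyz":[[0,0,-0.02],[0,0,-0.02],[0,0,-0.02],[0,0,-0.02]],"angular":[[0,0,0],[0,0,0],[0,0,0],[0,0,0]]}'
```

```text
time: 16.65
tool_pos: [577.2, -12.6, 21.8]
tcp_rot: [-3.138, -0.0, -1.752]
contact_force: [-0.8, -0.3, 4.1]
grip_width: 0.2
time: 17.1
tool_pos: [577.3, -12.6, 21.7]
tcp_rot: [-3.137, -0.0, -1.752]
contact_force: [-2.1, 0.4, 6.4]
grip_width: 0.2
```

View pics/s9.png

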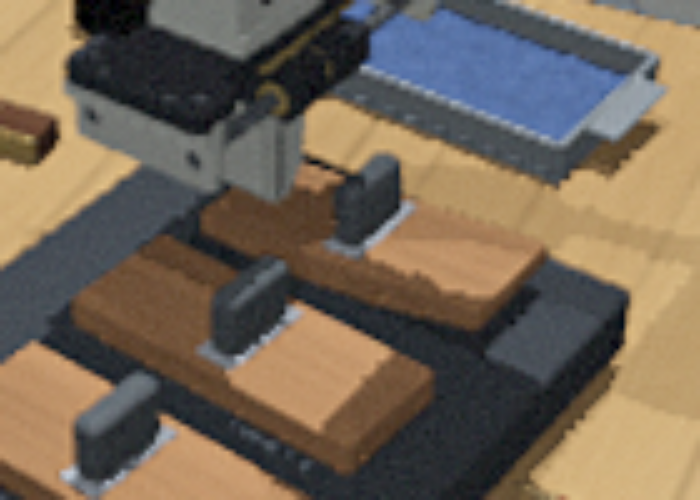

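```bash
python3 -m jog '{"xyz":[[0,0,0.05],[0,0,0.05],[0,0,0.05],[0,0,0.05],[0,0,0.05],[0,0,0.1],[0,0,0.4],[0,0,0.8],[0,0,0.9],[0,0,0.8]],"angular":[[0,0,0],[0,0,0],[0,0,0],[0,0,0],[0,0,0],[0,0,0],[0,0,0],[0,0,0],[0,0,0],[0,0,0]]}'
python3 -m jog '{"xyz":[[-0.3,0.05,0],[-0.3,0.06,0],[-0.3,0.06,0],[-0.3,0.06,0],[-0.3,0.06,0],[-0.3,0.06,0],[-0.3,0.06,0],[-0.3,0.06,0],[-0.3,0.05,0],[-0.3,0.05,0]],"angular":[[0,0,0.9],[0,0,0.9],[0,0,0.9],[0,0,0.9],[0,0,0.9],[0,0,0.9],[0,0,0.9],[0,0,0.9],[0,0,0.9],[0,0,0.9]]}' -1
python3 -m jog '{"xyz":[[0,0,0],[0,0,0],[0,0,0],[0,0,0],[0,0,0],[0,0,0],[0,0,0]],"angular":[[0,0,0.9],[0,0,0.9],[0,0,0.9],[0,0,0.9],[0,0,0.6],[0,0,0.3],[0,0,0]]}'
```

```text
time: 18.1
tool_pos: [575.2, -12.3, 86.9]
tcp_rot: [3.14, -0.0, -1.752]
contact_force: [1.1, -0.5, -0.8]
grip_width: 0.6
time: 19.1
tool_pos: [517.9, -1.2, 97.1]
tcp_rot: [-3.129, -0.005, -0.772]
contact_force: [-0.4, -0.4, -0.1]
grip_width: 75.7
time: 19.8
tool_pos: [518.5, -1.2, 102.0]
tcp_rot: [-3.128, -0.01, -0.278]
contact_force: [1.3, -1.2, -0.2]
grip_width: 91.8
```

Run:
```python
from h import *
s=capture('side')[:,:,::-1];cv2.imwrite('pics/s10.png',cv2.resize(s[160:280,220:380],None,fx=5,fy=5))
st()
```

```text
t 19.85 p [518.6  -1.2 102. ] r [-3.128 -0.011 -0.279] F [-0.02  0.15 -0.42] M [-0.03 -0.09 -0.02] w 91.9
```

View pics/s10.png

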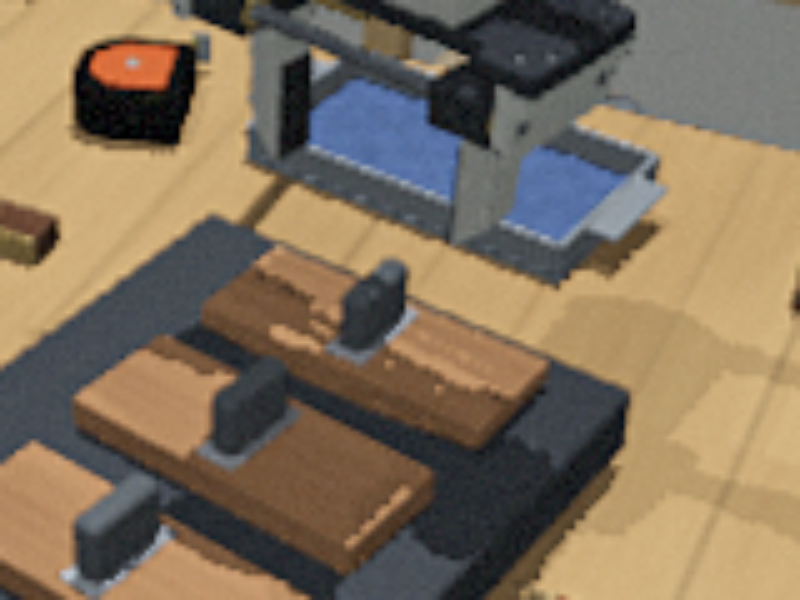

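```bash
python3 -m jog '{"xyz":[[-0.1,0,-0.1],[0,0,-0.5],[0,0,-0.6],[0,0,-0.6],[0,0,-0.5],[0,0,-0.1]],"angular":[[-0.1,0.14,0.84],[0,0,0],[0,0,0],[0,0,0],[0,0,0],[0,0,0]]}'
python3 - <<'E'
from h import *
s=capture('side')[:,:,::-1];cv2.imwrite('pics/s11.png',cv2.resize(s[160:280,220:380],None,fx=5,fy=5))
st()
E
```

```text
time: 20.45
tool_pos: [516.3, -1.2, 50.7]
tcp_rot: [-3.141, 0.0, -0.199]
contact_force: [-0.3, -0.1, 0.1]
grip_width: 91.6
t 20.5 p [516.4  -1.3  50.8] r [-3.141  0.    -0.199] F [ 0.15 -0.08 -0.51] M [ 0.02 -0.05  0.  ] w 91.7
```

View pics/s11.png

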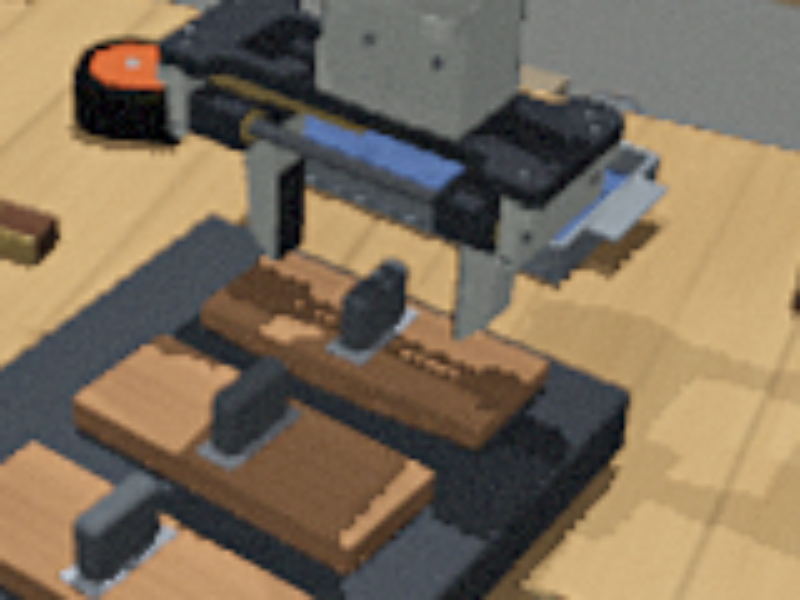

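```bash
python3 -m jog '{"xyz":[[0,0,-0.4],[0,0,-0.4],[0,0,-0.2],[0,0,-0.07],[0,0,0]],"angular":[[0,0,0.04],[0,0,0],[0,0,0],[0,0,0],[0,0,0]]}'
```

```text
time: 21.0
tool_pos: [516.9, -1.4, 27.9]
tcp_rot: [-3.141, -0.001, -0.196]
contact_force: [0.4, 0.0, 0.2]
grip_width: 91.8
```

Close on the pull, then lift slightly.

```bash
python3 -m jog '{"xyz":[[0,0,0.02],[0,0,0.01],[0,0,0.01],[0,0,0],[0,0,0],[0,0,0],[0,0,0],[0,0,0],[0,0,0],[0,0,0]],"angular":[[0,0,0],[0,0,0],[0,0,0],[0,0,0],[0,0,0],[0,0,0],[0,0,0],[0,0,0],[0,0,0],[0,0,0]]}' 1
python3 -m jog '{"xyz":[[0,0,0],[0,0,0],[0,0,0]],"angular":[[0,0,0],[0,0,0],[0,0,0]]}'
```

```text
time: 22.0
tool_pos: [517.7, -1.5, 29.9]
tcp_rot: [-3.141, -0.003, -0.196]
contact_force: [-0.4, -0.3, 0.6]
grip_width: 16.4
time: 22.3
tool_pos: [517.8, -1.5, 29.9]
tcp_rot: [-3.141, -0.004, -0.196]
contact_force: [1.0, 0.3, -0.2]
grip_width: 14.0
```

```bash
python3 -m jog '{"xyz":[[0,0,0.1],[0,0,0.1],[0,0,0.2],[0,0,0.4],[0,0,0.6],[0,0,0.7],[0,0,0.6],[0,0,0.3]],"angular":[[0,0,0],[0,0,0],[0,0,0],[0,0,0],[0,0,0],[0,0,0],[0,0,0],[0,0,0]]}'
python3 - <<'E'
from h import *
s=capture('side')[:,:,::-1];cv2.imwrite('pics/s12.png',cv2.resize(s[160:280,220:380],None,fx=5,fy=5))
st()
E
```

```text
time: 23.1
tool_pos: [516.1, -1.2, 93.0]
tcp_rot: [-3.141, 0.0, -0.196]
contact_force: [-0.0, -0.5, -1.8]
grip_width: 13.7
t 23.15 p [516.6  -1.3  93.7] r [-3.141e+00 -1.000e-03 -1.960e-01] F [ 0.16  0.23 -0.93] M [-0.   -0.17 -0.  ] w 13.8
```

View pics/s12.png

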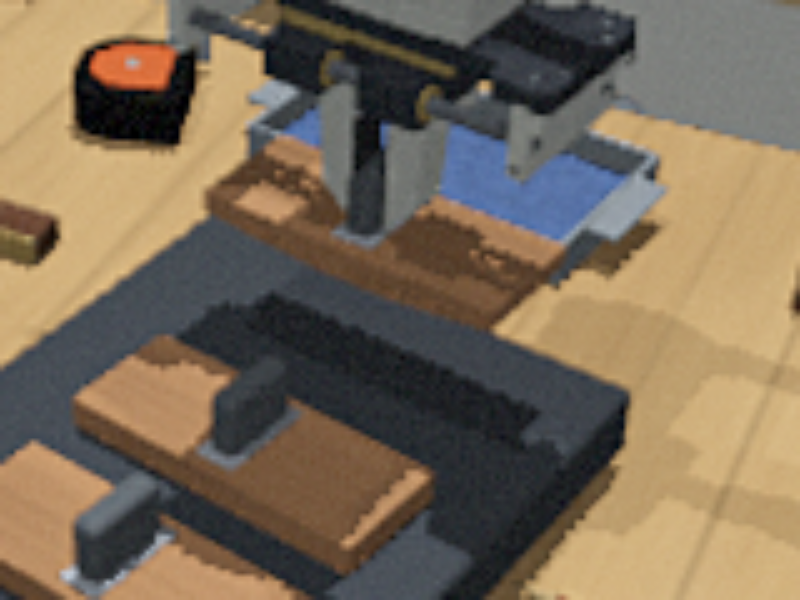

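```bash
python3 -m jog '{"xyz":[[0.1,-0.4,0],[0.2,-0.8,0],[0.2,-1,0],[0.2,-1,0],[0.2,-1,0],[0.2,-1,0],[0.2,-1,0],[0.2,-1,0],[0.2,-1,0],[0.2,-1,0]],"angular":[[0,0,0],[0,0,0],[0,0,0],[0,0,0],[0,0,0],[0,0,0],[0,0,0],[0,0,0],[0,0,0],[0,0,0]]}'
python3 -m jog '{"xyz":[[0.2,-0.9,0],[0.1,-0.6,0],[0,-0.1,0],[0,0,0]],"angular":[[0,0,0],[0,0,0],[0,0,0],[0,0,0]]}'
```

```text
time: 24.15
tool_pos: [552.7, -201.0, 87.7]
tcp_rot: [-3.141, 0.008, -0.196]
contact_force: [0.7, -0.3, -2.8]
grip_width: 13.9
time: 24.55
tool_pos: [556.8, -240.9, 84.3]
tcp_rot: [-3.141, 0.012, -0.201]
contact_force: [0.6, 0.4, -1.1]
grip_width: 13.7
```

```bash
python3 -m jog '{"xyz":[[0.14,0.4,0],[0.14,0.37,-0.2],[0,0,-0.4],[0,0,-0.4],[0,0,-0.4],[0,0,-0.3],[0,0,0]],"angular":[[-0.02,-0.11,0.15],[0,0,0],[0,0,0],[0,0,0],[0,0,0],[0,0,0],[0,0,0]]}'
python3 - <<'E'
from h import *
st()
s=capture('side')[:,:,::-1];cv2.imwrite('pics/s13.png',cv2.resize(s[120:240,220:380],None,fx=5,fy=5))
t=capture('top')[:,:,::-1];cv2.imwrite('pics/t13.png',cv2.resize(t[140:290,260:420],None,fx=4,fy=4))
E
```

```text
time: 25.25
tool_pos: [562.0, -219.9, 46.6]
tcp_rot: [-3.139, 0.002, -0.18]
contact_force: [0.2, 0.2, -2.5]
grip_width: 13.8
t 25.25 p [ 562.  -219.9   46.6] r [-3.139e+00  2.000e-03 -1.800e-01] F [ 0.22  0.24 -2.47] M [-0.01 -0.09 -0.03] w 13.8
```

View pics/s13.png

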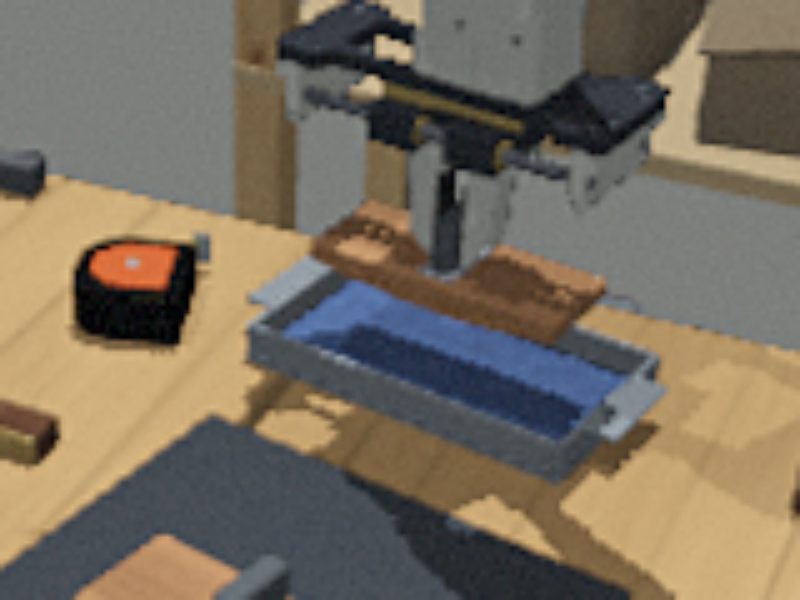

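View pics/t13.png

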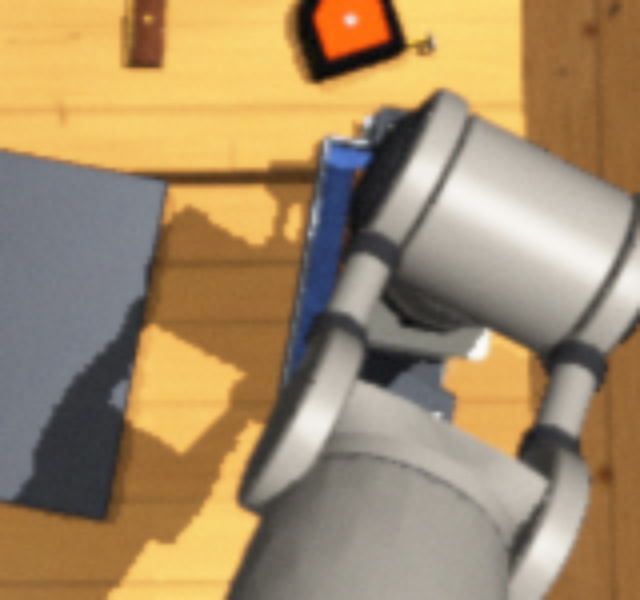

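```bash
python3 -m jog '{"xyz":[[0.03,-0.25,-0.2],[0,0,-0.4],[0,0,-0.4],[0,0,-0.4],[0,0,-0.3],[0,0,0]],"angular":[[0,0,-0.05],[0,0,0],[0,0,0],[0,0,0],[0,0,0],[0,0,0]]}'
python3 - <<'E'
from h import *
st()
s=capture('side')[:,:,::-1];cv2.imwrite('pics/s14.png',cv2.resize(s[120:240,220:380],None,fx=5,fy=5))
E
```

```text
time: 25.95
tool_pos: [563.4, -226.6, 11.0]
tcp_rot: [-3.14, -0.001, -0.187]
contact_force: [-0.1, -0.5, -1.1]
grip_width: 14.0
t 25.95 p [ 563.4 -226.6   11. ] r [-3.14e+00 -1.00e-03 -1.87e-01] F [-0.07 -0.47 -1.09] M [-0.05 -0.06 -0.01] w 14.0
```

View pics/s14.png

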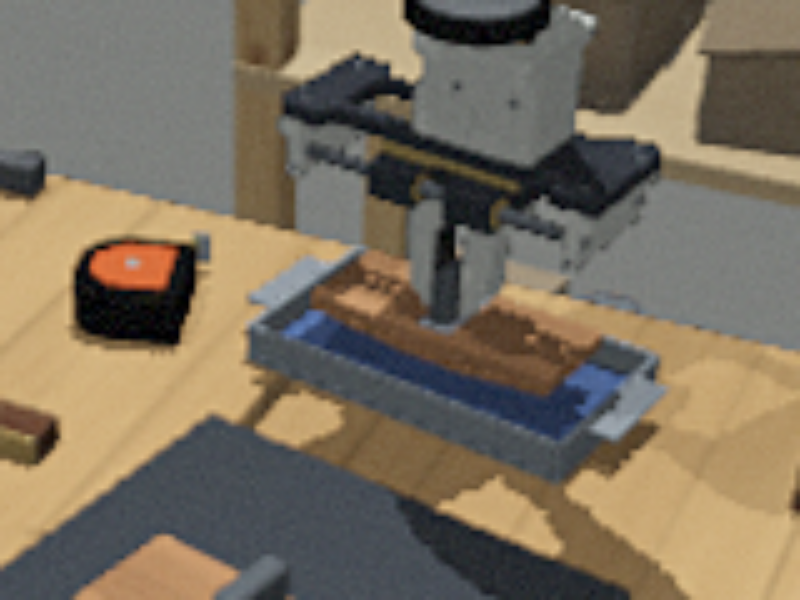

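```bash
python3 -m jog '{"xyz":[[-0.05,0.05,-0.1],[0,0,-0.15],[0,0,-0.15],[0,0,-0.1],[0,0,-0.07],[0,0,-0.05]],"angular":[[0,0,0],[0,0,0],[0,0,0],[0,0,0],[0,0,0],[0,0,0]]}'
python3 -m jog '{"xyz":[[0,0,-0.05],[0,0,-0.05]],"angular":[[0,0,0],[0,0,0]]}'
```

```text
time: 26.6
tool_pos: [563.3, -225.8, -0.9]
tcp_rot: [-3.141, -0.004, -0.186]
contact_force: [0.5, 0.5, -1.3]
grip_width: 14.2
time: 26.8
tool_pos: [563.4, -225.9, -3.0]
tcp_rot: [-3.141, -0.004, -0.186]
contact_force: [0.3, 0.1, -0.8]
grip_width: 14.1
```

```bash
python3 -m jog '{"xyz":[[0,0,-0.05],[0,0,-0.05],[0,0,-0.05],[0,0,-0.04]],"angular":[[0,0,0],[0,0,0],[0,0,0],[0,0,0]]}'
python3 -m jog '{"xyz":[[0,0,-0.03]],"angular":[[0,0,0]]}'
```

```text
time: 27.2
tool_pos: [563.5, -226.0, -7.0]
tcp_rot: [-3.141, -0.004, -0.186]
contact_force: [-0.2, 0.8, -1.9]
grip_width: 13.9
time: 27.3
tool_pos: [563.5, -226.0, -7.7]
tcp_rot: [-3.141, -0.004, -0.186]
contact_force: [-0.9, 0.5, -2.0]
grip_width: 13.8
```

```bash
python3 -m jog '{"xyz":[[0,0,-0.03],[0,0,-0.03]],"angular":[[0,0,0],[0,0,0]]}'
```

```text
time: 27.5
tool_pos: [563.5, -226.0, -9.0]
tcp_rot: [-3.141, -0.004, -0.186]
contact_force: [-0.3, -0.4, -0.9]
grip_width: 14.2
```

```bash
python3 -m jog '{"xyz":[[0,0,-0.03]],"angular":[[0,0,0]]}';python3 -m jog '{"xyz":[[0,0,-0.03]],"angular":[[0,0,0]]}'
```

```text
time: 27.6
tool_pos: [563.6, -226.0, -9.1]
tcp_rot: [-3.141, -0.004, -0.186]
contact_force: [-2.6, 0.6, 7.1]
grip_width: 13.6
time: 27.7
tool_pos: [563.6, -226.0, -9.2]
tcp_rot: [-3.141, -0.004, -0.186]
contact_force: [-2.4, 0.9, 5.9]
grip_width: 13.3
```

Set down where expected. Release now, opening fully; the tray rim (24 mm) and finger heights leave room.

```bash
python3 -m jog '{"xyz":[[0,0,0],[0,0,0],[0,0,0],[0,0,0],[0,0,0]],"angular":[[0,0,0],[0,0,0],[0,0,0],[0,0,0],[0,0,0]]}' 0
python3 -m jog '{"xyz":[[0,0,0.05],[0,0,0.1],[0,0,0.4],[0,0,0.8],[0,0,1],[0,0,1],[0,0,1],[0,0,1],[0,0,1],[0,0,1]],"angular":[[0,0,0],[0,0,0],[0,0,0],[0,0,0],[0,0,0],[0,0,0],[0,0,0],[0,0,0],[0,0,0],[0,0,0]]}'
```

```text
time: 28.2
tool_pos: [564.4, -226.5, -8.9]
tcp_rot: [3.141, -0.007, -0.186]
contact_force: [0.2, 1.1, -0.5]
grip_width: 45.0
time: 29.2
tool_pos: [562.3, -225.3, 145.0]
tcp_rot: [-3.14, -0.003, -0.186]
contact_force: [1.0, -0.2, -0.6]
grip_width: 45.6
```

Move back out of view to check from the top.

```bash
python3 -m jog '{"xyz":[[-0.5,-0.3,0.2],[-0.9,-0.4,0.2],[-1,-0.4,0.1],[-1,-0.4,0],[-1,-0.4,0],[-1,-0.4,0],[-1,-0.4,0],[-1,-0.4,0],[-0.6,-0.2,0],[0,0,0]],"angular":[[0,0,0],[0,0,0],[0,0,0],[0,0,0],[0,0,0],[0,0,0],[0,0,0],[0,0,0],[0,0,0],[0,0,0]]}'
python3 - <<'E'
from h import *
st()
t=capture('top')[:,:,::-1];cv2.imwrite('pics/t15.png',t);s=capture('side')[:,:,::-1];cv2.imwrite('pics/s15.png',s)
E
```

```text
time: 30.2
tool_pos: [389.7, -293.9, 156.1]
tcp_rot: [3.142, -0.004, -0.186]
contact_force: [0.0, -0.4, 0.7]
grip_width: 45.8
t 30.2 p [ 389.7 -293.9  156.1] r [ 3.142 -0.004 -0.186] F [ 0.   -0.45  0.69] M [ 0.01 -0.09 -0.05] w 45.8
```

View pics/t15.png

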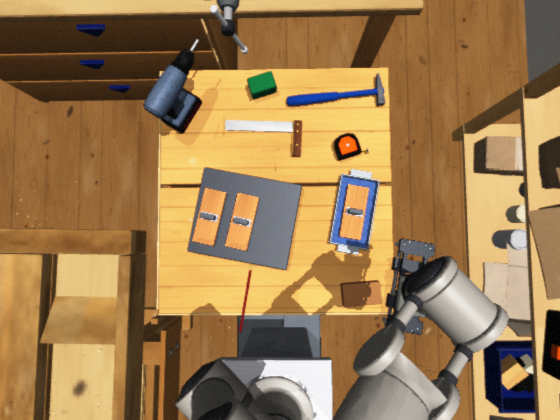

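View pics/s15.png

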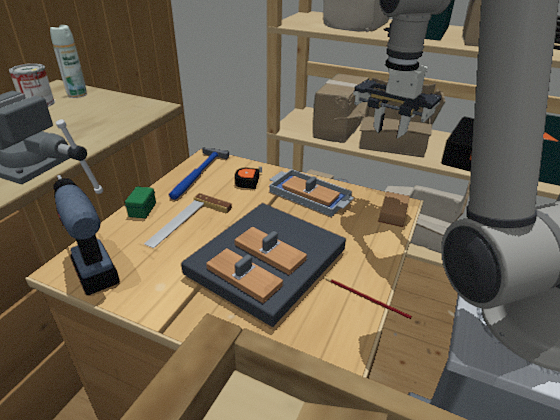

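Run:
```python
from h import *
im=cv2.imread('pics/t15.png');h=cv2.cvtColor(im,cv2.COLOR_BGR2HSV)
def run(poly,z,lab):
    pm=np.zeros(im.shape[:2],np.uint8);cv2.fillPoly(pm,[np.array(poly)],255)
    m=cv2.morphologyEx(cv2.inRange(h,(3,90,90),(25,255,255))&pm,cv2.MORPH_CLOSE,np.ones((15,3)))
    for c in cv2.findContours(m,cv2.RETR_EXTERNAL,cv2.CHAIN_APPROX_NONE)[0]:
        if cv2.contourArea(c)>200: print(lab,cv2.minAreaRect(cast('top',c[:,0],z)[:,:2].astype(np.float32)))
run([[206,174],[297,188],[285,264],[192,249]],61,'plate')
run([[339,176],[376,182],[367,246],[334,240]],22,'tray')
cv2.imwrite('pics/t15z.png',cv2.resize(im[160:265,310:400],None,fx=5.5,fy=5.5))
```

```text
plate ((535.8497314453125, 86.13356018066406), (62.263160705566406, 150.9629364013672), 76.53501892089844)
plate ((549.7344970703125, 175.5265655517578), (62.968875885009766, 151.37106323242188), 76.54933166503906)
tray ((561.8104858398438, -224.40890502929688), (60.15224075317383, 149.77944946289062), 79.39274597167969)
```

View pics/t15z.png

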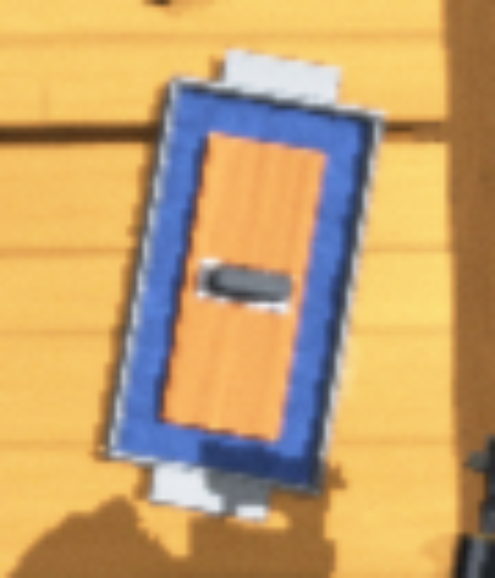

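The front sits centred in the tray, pull up, and fronts a and b are unmoved. Handing in.

```bash
python3 -c "from h import*;st();print(bot.close_job())"
```

```text
t 30.3 p [ 391.3 -293.7  156.2] r [ 3.141 -0.005 -0.185] F [0.32 0.63 0.67] M [-0.05 -0.08 -0.03] w 45.8
the job is handed in; nothing more can be done
None
```

I found the warped front and set it down in the middle of the tray. I handed the job in at about 30 s of the 64 s allowed.

- **Finding it:** The front nearest the tray rocked when I pressed its near end. It gave about 4 mm at 1–2 N, and the picture showed its far end lifted. The middle front took about 12 N without moving, so it is sound. I did not press the third front.
- **Confirming it:** I then held the rocking front fully down on its near end for over 0.6 s (a brief peak of 18 N, then about 7 N). I held its far end down for about 0.75 s at 4–8 N. A picture during the far-end hold showed the near end raised.
- **Placing it:** I gripped the pull (opening read 14 mm), lifted it level, and it touched down in the tray at about 7 N.
- **Last checks, from the top camera:** The placed front is at (561.8, −224.4), within about 1–2 mm of the measured tray centre, and aligned with it within 0.01 rad. The two fronts left on the plate are within 0.1 mm of their starting positions. The tape, sander and square look unmoved, and the robot is touching nothing.

**Disagreement:** The reported tool height was about 36 mm lower than the real one, judging by the camera and by where contact was felt. I approached the first press slowly for that reason and corrected for the offset afterwards.

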